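# Right the toppled coffee canister and put its lid back on

## Robot

A 6-joint arm with a two-finger parallel gripper is mounted at the origin on a cart in front of the work surface, level with it; the furniture and walls round the work are solid. World frame = base frame: x ahead of the robot, y to its left, z up, the work surface at z = 0. Lengths are in m, angles in rad, forces in N, time in s.
With the tool pointing down it reaches from about 0.3 to 0.875 m from the base axis. Payload 4.2 kg.
Tool frame: the origin (TCP) lies at the very end of the fingers, on their centre line; the grasp point (between the pads) lies 19 mm behind it (pinch_z is the distance from the TCP to the grasp point, in m); z points along the fingers, y is the line along which they close (so a half turn about z gives the same grasp; the last joint's range is limited). The gripper opens to 85 mm and grips with 20 to 120 N. Pads are 22 mm wide; open, the fingers measure 114 mm over their backs; the gripper's body (76 mm by 85 mm) begins 54 mm behind the grasp point. The pads swing forward as they close: fully open they stand 13 mm farther back than shut.
Start: joints at [-0.02, 0.32, 1.565, -0, 1.257, -0.02], TCP at [0.575, 0, 0.231] pointing down, gripper open.
Joint ranges: [-3.11, 3.11], [-0.84, 2.01], [0.21, 2.61], [-1.34, 4.49], [0.05, 2.63], [-2.56, 2.56]. Speed limits (rad/s): [2.57, 2.57, 3.14, 3.14, 3.14, 3.14].

## Interface

Orientations are given as a rotation vector (axis times angle).
In Python, from workcell import get_obs, get_image, finish_job, pinch_z gives the robot as it stands.
- The arm moves only by the tool servo_tool, never from a script. Its argument "moves" is a list of rows, each an object with "offset": the shift along the tool's x, y, z in units of 0.5 m (1.0 is 0.5 m), a list of three; "twist": the turn about the tool's z in units of pi rad (1.0 is pi rad). A call has 1 to 20 rows; each row is the pose to reach, as a shift and turn from the pose commanded when the call began, along the tool's axes at that moment, turning the shorter way round; what a row does not reach only later rows make up. A row lasts 1/12 s, in which the tool goes at most 41.7 mm and 7.16 degrees, less where a joint would pass 70% of its speed; a pose out of reach is approached as far as the arm can. A call with a number of a shift or a turn outside -1 to 1 is refused whole. A call with a gripper value outside its range is refused whole. "jaw" is the opening, from 0 (shut) to 1 (fully open), set as the call begins (left out, the last holds). The fingers move at their own pace and stop on an object; "newtons" is the grip in N (left out, the last holds). Time passes only in rows, so rows that repeat a pose let the fingers close. It gives the time, the measured TCP pose, the force, the opening and the grip force at its end, in the units of the state.
- get_obs(): the state, without advancing time (a new reading comes with each control period).
- get_image(name): name is "scene" or "side" or "wrist"; returns a dict with "pixels" (400x640x3 uint8, red, green, blue), "depth" (400x640 float32, m along the optical axis (not along the pixel's ray), 0 where there is no reading), "K" (3x3 intrinsics, pixels), "k1" (the pictures are not rectified: a ray, as slopes to the right and down, at radius r is drawn at 1 + k1 r^2 times it, then the intrinsics apply), "R" (3x3) and "t" (3): a world point X has camera coordinates R X + t; the wrist camera has in their place "mount" (4x4, takes a point from camera to tool coordinates, whose origin is the TCP and whose axes are the flange's). Camera axes: x right, y down, z forward; pixel columns grow to the right and rows downward; lengths in m; the calibration is good to about 2 mm. A picture is of the moment at which its call begins: read the wrist's pose just before it.
- finish_job(): hands the job in; it is judged then, once.
The state is a dict: "time": time; "joints": joint angles; "qd": joint speeds; "joint_efforts": joint torques, N m; "position": TCP position; "eef_rot": TCP orientation; "ft_force": force on the tool from outside, world axes, zero at the start; "ft_torque": the same for the moment, N m; "grip_width": finger opening in m; "gripper_force": force on a finger pad.
Only numpy, scipy, OpenCV 4.12 (cv2) and the standard library are available. Lean on these libraries where they do the work, as an engineer would, in place of code of your own. Each camera call takes 0.05 s, during which the arm holds its last target. There are 200 camera calls.

## Task

The blue coffee canister has been knocked over. Stand it upright, mouth up, in the middle of the round cork trivet, setting it down gently, then put its wooden lid back on so that it sits fully home and level. Leave the other things standing where they are.

Things in the scene. Friction and masses are not known exactly. Their poses are not given: they have to be found in the camera images.
- canister_mid (a point): Centre, half-way up, of the blue stoneware canister: open round jar, plain outside, 62 mm in diameter, 120 mm tall, wall 4 mm, about 0.3 kg. Its z axis runs from the closed bottom (60 mm below this point) to the open mouth (60 mm above). It starts lying on its side on the worktop, free to roll, mouth toward the robot, turned up to 35 degrees either way.
- lid_mid (a point): Centre, half-way up, of the loose lid, 43 mm tall, 70 g, lying knob up (z up): wooden disc 68 mm wide, 7 mm thick; knob 22 mm wide (24 at its head), 28 mm tall; under the disc a dark lip 47 mm wide, 8 mm deep, that drops with 3 mm play all round into the 54 mm mouth until the disc rests on the rim. This point is 21.5 mm above the lip's underside, 6.5 mm above the disc.
- trivet_top (a point): Centre of the top of the round cork trivet, 130 mm in diameter, fixed to the worktop, 10 to 16 mm thick. It lies to one side of the canister and the lid to the other, either way round.
- mug: Bystander: striped mug, 82 mm wide, 97 mm tall; origin under its middle, z up.
- salt: Bystander: glass salt shaker with a grey cap, 44 mm wide, 90 mm tall; origin at the centre of its underside, z up.
- onion: Bystander: red onion, 78 mm wide, 84 mm tall; origin at the centre of its underside.
- spice: Bystander: spice jar with a yellow cap, 42 mm wide, 106 mm tall; origin at the centre of its underside, z up.
- jar: Bystander: small glass jar with a grey lid, 54 mm wide, 75 mm tall; origin at the centre of its underside, z up.
Mind the look-alikes: they are no part of the job. What is shaped like the part that bears lid_mid but green is not meant.

How it is judged:
By the outcome, as a careful person would: the job done as asked, in the order asked, and still so for the second after the job is handed in, with the robot touching nothing.
It also fails if it takes over 67 s, if anything falls off the work surface, if the arm or the gripper's body presses on something with over 40 N, if the wrist force passes 120 N, or if a joint passes its speed limit or range.

## Working session

There is one attempt and no reset: what is moved stays moved. The work goes in short steps, Python scripts to look and compute and a tool call to move; the robot and the scene stay as the last step left them, time stands still between calls to the robot, and variables do not carry over. Pictures are saved under pics/ and viewed, at most 10 in all, crops included, and the job is handed in when it is done.

Besides the shell and the picture viewer there is one more tool, called after "Emit:" as name([rows], argument=value, ...), one row to a line, values as JSON. servo_tool: Moves the arm, as the interface text tells. Shifts and turns lie within -1 to 1; 1 stands for 0.5 m of shift or pi rad of turn. Its arguments: {"type":"object","properties":{"moves":{"type":"array"},"jaw":{"type":"number"},"newtons":{"type":"number"}},"required":["moves"]}

```bash
mkdir -p pics; cat > h.py <<'E'
import numpy as np,cv2
from scipy.spatial.transform import Rotation as Ro
from workcell import get_obs,get_image,finish_job,pinch_z
def cam(n):
    o=get_obs(); im=get_image(n)
    if 'mount' in im:
        T=np.eye(4);T[:3,:3]=Ro.from_rotvec(o['eef_rot']).as_matrix();T[:3,3]=o['position']
        T=T@np.array(im['mount'])
    else:
        T=np.eye(4);T[:3,:3]=np.array(im['R']).T;T[:3,3]=-T[:3,:3]@np.array(im['t'])
    im['T']=T; return im
def pts(im):
    K=np.array(im['K']);d=im['depth'];h,w=d.shape
    u,v=np.meshgrid(np.arange(w),np.arange(h))
    x=(u-K[0,2])/K[0,0];y=(v-K[1,2])/K[1,1]
    rd=np.hypot(x,y);r=rd.copy()
    for _ in range(8): r=rd/(1+im['k1']*r*r)
    s=np.where(rd>0,r/np.maximum(rd,1e-9),1)
    P=np.stack([x*s*d,y*s*d,d],-1)@im['T'][:3,:3].T+im['T'][:3,3]
    P[d<=0]=np.nan
    return P
def save(im,n): cv2.imwrite('pics/'+n,im['pixels'][:,:,::-1])
E
python3 - <<'E'
from h import *
import pickle
for n in ('scene','side'):
    im=cam(n);save(im,n+'1.png');pickle.dump(im,open(n+'1.pkl','wb'))
    print(n,im['T'][:3,3].round(3))
o=get_obs();print(o);print(pinch_z)
E
```

```text
scene [-0.144 -0.96   0.73 ]
side [0.154 0.891 0.786]
{'time': 0.1, 'joints': array([-2.00136053e-02,  3.20252061e-01,  1.56555375e+00, -2.34855217e-06,
        1.25742567e+00, -1.99753611e-02]), 'qd': array([ 1.25541718e-03, -1.91584155e-03, -3.29072770e-03, -1.44939230e-03,
       -2.03695902e-04, -9.32762461e-05]), 'joint_efforts': array([ 1.04973515e-04, -4.16406476e+01, -2.34704268e+01,  6.91456876e-05,
        4.87309400e-03, -3.56914008e-06]), 'position': array([5.74568788e-01, 8.63715200e-07, 2.30553782e-01]), 'eef_rot': array([-2.22064823e+00, -2.22056491e+00,  1.78538522e-03]), 'ft_force': array([ 0.5079519 , -0.40216605,  0.02888033]), 'ft_torque': array([0.08294433, 0.00492653, 0.00991054]), 'gripper_force': 0.0, 'grip_width': 0.08530828789161633}
0.0187
```

View pics/scene1.png

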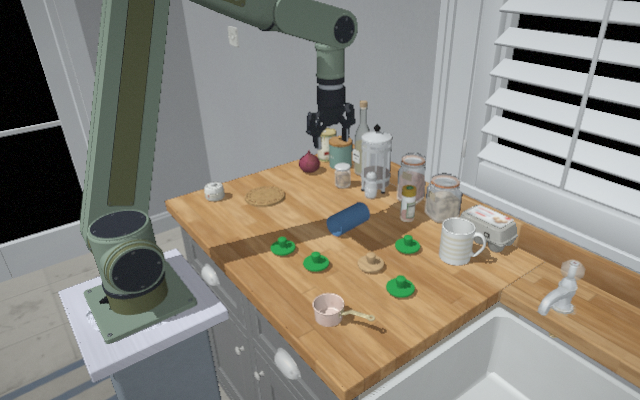

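View pics/side1.png

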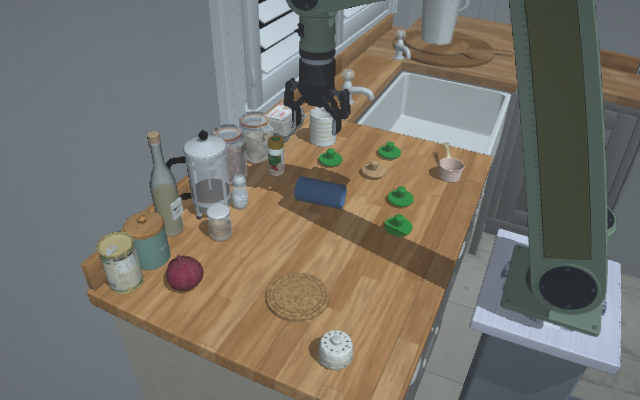

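The scene view shows the blue canister at about (348,218), the wooden lid at (371,263), the trivet at (265,196) and green decoy lids. The side view has the canister at (320,192), the lid at (375,170) and the trivet at (297,297). Next I measure them.

```bash
cat > m.py <<'E'
from h import *
import pickle
from scipy.optimize import least_squares
for n,bc,bl,bt in (('scene',(348,218),(371,263),(265,196)),('side',(320,192),(375,170),(297,297))):
    im=pickle.load(open(n+'1.pkl','rb'));P=pts(im);rgb=im['pixels'].astype(int)
    b=(rgb[...,2]>rgb[...,0]+25)&np.isfinite(P[...,2])
    w=np.zeros(b.shape,bool);w[bc[1]-30:bc[1]+30,bc[0]-40:bc[0]+40]=1
    Q=P[b&w];Q=Q[(Q[:,2]>.005)&(Q[:,2]<.075)]
    m=np.median(Q,0);Q=Q[np.linalg.norm(Q-m,axis=1)<.09]
    ax=np.linalg.svd(Q[:,:2]-Q[:,:2].mean(0))[2][0];ax*=-np.sign(ax[0])
    # cylinder fit r=31, centre z=31
    def f(p):
        a=np.array([np.cos(p[2]),np.sin(p[2])]);nn=np.array([-a[1],a[0]])
        return np.hypot((Q[:,:2]-p[:2])@nn,Q[:,2]-p[3])-.031
    s=least_squares(f,[*m[:2],np.arctan2(ax[1],ax[0]),.031],loss='soft_l1',f_scale=.002)
    p=s.x;a=np.array([np.cos(p[2]),np.sin(p[2])])
    t=np.percentile(Q[:,:2]@a,[0.5,99.5]);mid=p[:2]+a*(t.mean()-p[:2]@a)
    print(n,'can mid',mid.round(4),'zc',p[3].round(4),'mouth dir deg',np.degrees(p[2]).round(1),'len',np.diff(t),len(Q),abs(s.fun).mean())
    # lid
    c=P[bl[1],bl[0]];D=np.linalg.norm(P[...,:2]-c[:2],axis=-1)
    L=P[(D<.05)&(P[...,2]>.010)];print(' lid',c.round(3),L.mean(0).round(4),'knob',L[L[:,2]>.026].mean(0).round(4),'zmax',np.percentile(L[:,2],98).round(4),
      'box',((np.percentile(L[:,:2],1,axis=0)+np.percentile(L[:,:2],99,axis=0))/2).round(4))
    c=P[bt[1],bt[0]];D=np.linalg.norm(P[...,:2]-c[:2],axis=-1)
    L=P[(D<.085)&(P[...,2]>.006)&(P[...,2]<.022)];q=np.percentile(L[:,:2],[.5,99.5],axis=0)
    print(' trivet',c.round(3),L.mean(0).round(4),(q.mean(0)).round(4),(q[1]-q[0]).round(4),'z',np.median(L[:,2]).round(4))
    D=np.abs(P[...,2])<.006;print(' table z',np.median(P[D&(P[...,0]>.4)&(P[...,0]<.8)][:,2]).round(4))
E
python3 m.py
```

```text
scene can mid [ 0.5851 -0.0599] zc 0.0297 mouth dir deg 188.5 len [0.11799474] 787 0.0018344222274938261
 lid [ 0.508 -0.249  0.018] [ 0.5065 -0.2483  0.019 ] knob [ 0.5081 -0.247   0.037 ] zmax 0.042 box [ 0.5092 -0.2446]
 trivet [0.486 0.249 0.01 ] [0.4865 0.2515 0.01  ] [0.4881 0.2547] [0.1252 0.1269] z 0.01
 table z -0.0003
side can mid [ 0.5857 -0.0582] zc 0.0297 mouth dir deg -173.4 len [0.1175375] 1117 0.001691835928037155
 lid [ 0.504 -0.236  0.017] [ 0.5074 -0.2343  0.0192] knob [ 0.5086 -0.2363  0.0369] zmax 0.0416 box [ 0.5084 -0.2389]
 trivet [0.486 0.267 0.01 ] [0.4867 0.264  0.0104] [0.488  0.2609] [0.1244 0.1238] z 0.0104
 table z -0.0003
```

Emit:
servo_tool([
  {"offset":[-0.129,-0.061,0.16],"twist":0.458},
  {"offset":[-0.129,-0.061,0.16],"twist":0.458},
  {"offset":[-0.129,-0.061,0.16],"twist":0.458},
  {"offset":[-0.129,-0.061,0.16],"twist":0.458},
  {"offset":[-0.129,-0.061,0.16],"twist":0.458},
  {"offset":[-0.129,-0.061,0.16],"twist":0.458},
  {"offset":[-0.129,-0.061,0.16],"twist":0.458},
  {"offset":[-0.129,-0.061,0.16],"twist":0.458},
  {"offset":[-0.129,-0.061,0.16],"twist":0.458},
  {"offset":[-0.129,-0.061,0.16],"twist":0.458},
  {"offset":[-0.129,-0.061,0.16],"twist":0.458},
  {"offset":[-0.129,-0.061,0.16],"twist":0.458},
  {"offset":[-0.129,-0.061,0.16],"twist":0.458},
  {"offset":[-0.129,-0.061,0.16],"twist":0.458},
  {"offset":[-0.129,-0.061,0.16],"twist":0.458},
], jaw=1, newtons=20)

```text
time: 1.35
position: [0.5444, -0.0645, 0.1511]
eef_rot: [-3.135, -0.209, 0.001]
ft_force: [0.4, -0.6, -0.3]
grip_width: 0.0857
gripper_force: 0.0
```

```bash
cat > w.py <<'E'
from h import *
import sys,pickle
from scipy.optimize import least_squares
def to_tool(p):  # world point -> tool offset units /0.5
    o=get_obs();R=Ro.from_rotvec(o['eef_rot']).as_matrix();return R.T@(np.array(p)-o['position'])/.5
if __name__=='__main__':
    im=cam('wrist');save(im,'w1.png');P=pts(im);rgb=im['pixels'].astype(int)
    b=(rgb[...,2]>rgb[...,0]+25)&(P[...,2]>.005)&(P[...,2]<.075)
    Q=P[b];m=np.median(Q,0);Q=Q[np.linalg.norm(Q-m,axis=1)<.09]
    def f(p):
        a=np.array([np.cos(p[2]),np.sin(p[2])]);nn=np.array([-a[1],a[0]])
        return np.hypot((Q[:,:2]-p[:2])@nn,Q[:,2]-p[3])-.031
    s=least_squares(f,[*m[:2],np.radians(187.5),.031],loss='soft_l1',f_scale=.002)
    p=s.x;a=np.array([np.cos(p[2]),np.sin(p[2])])
    t=np.percentile(Q[:,:2]@a,[0.5,99.5]);mid=p[:2]+a*(t.mean()-p[:2]@a)
    print('can mid',mid,'zc',p[3],'deg',np.degrees(p[2]),'len',np.diff(t),len(Q),'mouth end',p[:2]+a*(t[1]-p[:2]@a))
    o=get_obs();R=Ro.from_rotvec(o['eef_rot']).as_matrix();print(o['position'],R.round(3),o['joints'])
E
python3 w.py
```

```text
can mid [ 0.58674721 -0.05899169] zc 0.03138336475550826 deg 187.10601636152978 len [0.1175308] 11979 mouth end [ 0.52843319 -0.06626131]
[ 0.54441626 -0.06448046  0.15118083] [[ 0.991  0.133 -0.   ]
 [ 0.133 -0.991  0.   ]
 [-0.    -0.    -1.   ]] [-1.38869244e-01  3.41824961e-01  1.74700398e+00  7.21856256e-07
  1.05302723e+00  1.29880151e+00]
```

View pics/w1.png

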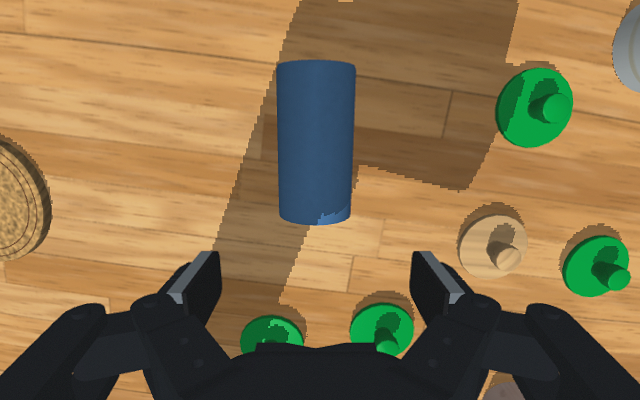

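```bash
python3 - <<'E'
from h import *
import pickle
for n in ('scene','side'):
    P=pts(pickle.load(open(n+'1.pkl','rb')))
    Q=P[np.isfinite(P[...,2])&(P[...,2]>.02)&(P[...,2]<.2)]
    k=np.round(Q[:,:2]/.03).astype(int);k=k[(k[:,0]>9)&(k[:,0]<29)&(abs(k[:,1])<16)]
    g,c=np.unique(k,axis=0,return_counts=True)
    A=np.zeros((19,31),int)
    for (i,j),q in zip(g,c):A[i-10,j+15]=q>8
    print(n,'rows x .30..; cols y -.45..');[print(round(.3+.03*i,2),''.join('.#'[v] for v in r)) for i,r in enumerate(A)]
E
```

```text
scene rows x .30..; cols y -.45..
0.3 ...###.........................
0.33 ..####....................##...
0.36 .##.#........##...........##...
0.39 ..........#..#............##...
0.42 ..........#....................
0.45 ...............................
0.48 ...#...........................
0.51 ...#...#.......................
0.54 ............###................
0.57 ............##.................
0.6 ............##.................
0.63 .......#....##.................
0.66 ...##..#.......................
0.69 ..####...................##....
0.72 .##..#....##........##...##....
0.75 .####.....##....##.###...#.....
0.78 ...........#....####...........
0.81 .######.###.###.####....#####..
0.84 .##########.###.###..########..
side rows x .30..; cols y -.45..
0.3 ...###.........................
0.33 ..####.....................##..
0.36 .#............#...........###..
0.39 ..........#...#............##..
0.42 ..........#....................
0.45 ...............................
0.48 ...#...........................
0.51 ...#...#......#................
0.54 ............###................
0.57 .............##................
0.6 .............##................
0.63 .......#.....##................
0.66 ....#..#.......................
0.69 ....##...................###...
0.72 ..##.#.....#........##...###...
0.75 ..####....##....##..##....##...
0.78 ...........#....####...........
0.81 ..#####.########.####...######.
0.84 ...####.####.###.#############.
```

Emit:
servo_tool([
  {"offset":[0.005,0,0.09]},
  {"offset":[0.005,0,0.15]},
  {"offset":[0.005,0,0.21]},
  {"offset":[0.005,0,0.25]},
  {"offset":[0.005,0,0.27]},
  {"offset":[0.005,0,0.284]},
  {"offset":[0.005,0,0.284]},
  {"offset":[0.005,0,0.284]},
])

```text
schema error: expected keys offset, twist
```

Emit:
servo_tool([
  {"offset":[0,0,0]},
  {"offset":[0,0,0]},
  {"offset":[0,0,0]},
  {"offset":[0,0,0]},
  {"offset":[0,0,0]},
  {"offset":[0,0,0]},
  {"offset":[0,0,0]},
  {"offset":[0,0,0]},
], jaw=0, newtons=25)

```text
schema error: expected keys offset, twist
```

Emit:
servo_tool([
  {"offset":[0.005,0,0.09],"twist":0},
  {"offset":[0.005,0,0.15],"twist":0},
  {"offset":[0.005,0,0.21],"twist":0},
  {"offset":[0.005,0,0.25],"twist":0},
  {"offset":[0.005,0,0.27],"twist":0},
  {"offset":[0.005,0,0.284],"twist":0},
  {"offset":[0.005,0,0.284],"twist":0},
  {"offset":[0.005,0,0.284],"twist":0},
])

```text
time: 2.07
position: [0.5478, -0.0643, 0.0101]
eef_rot: [3.134, 0.207, 0.003]
ft_force: [0.2, 0.7, 0.2]
grip_width: 0.0856
gripper_force: 0.0
```

Emit:
servo_tool([
  {"offset":[0,0,0],"twist":0},
  {"offset":[0,0,0],"twist":0},
  {"offset":[0,0,0],"twist":0},
  {"offset":[0,0,0],"twist":0},
  {"offset":[0,0,0],"twist":0},
  {"offset":[0,0,0],"twist":0},
  {"offset":[0,0,0],"twist":0},
  {"offset":[0,0,0],"twist":0},
], jaw=0, newtons=25)

```text
time: 2.73
position: [0.548, -0.0643, 0.011]
eef_rot: [3.134, 0.208, 0.005]
ft_force: [-1.1, 0.2, 6.3]
grip_width: 0.0622
gripper_force: 26.9
```

Emit:
servo_tool([
  {"offset":[-0.006,0,-0.013],"twist":0},
  {"offset":[-0.01,0,-0.026],"twist":0},
  {"offset":[-0.014,0,-0.038],"twist":0},
  {"offset":[-0.018,0,-0.05],"twist":0},
  {"offset":[-0.02,0,-0.061],"twist":0},
  {"offset":[-0.021,0,-0.072],"twist":0},
  {"offset":[-0.022,0,-0.082],"twist":0},
  {"offset":[-0.022,0,-0.092],"twist":0},
  {"offset":[-0.022,0,-0.1],"twist":0},
  {"offset":[-0.021,0,-0.108],"twist":0},
  {"offset":[-0.02,0,-0.116],"twist":0},
  {"offset":[-0.018,0,-0.123],"twist":0},
  {"offset":[-0.018,0,-0.123],"twist":0},
])

```text
time: 3.82
position: [0.5389, -0.0654, 0.0716]
eef_rot: [3.134, 0.207, 0.003]
ft_force: [0.5, -0.2, -4.4]
grip_width: 0.0623
gripper_force: 28.3
```

```bash
python3 - <<'E'
from h import *
a=cam('side');save(a,'s2.png')
cv2.imwrite('pics/s2c.png',cv2.resize(a['pixels'][80:280,200:440,::-1],None,fx=3,fy=3))
E
```

```text
(no output)
```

View pics/s2c.png

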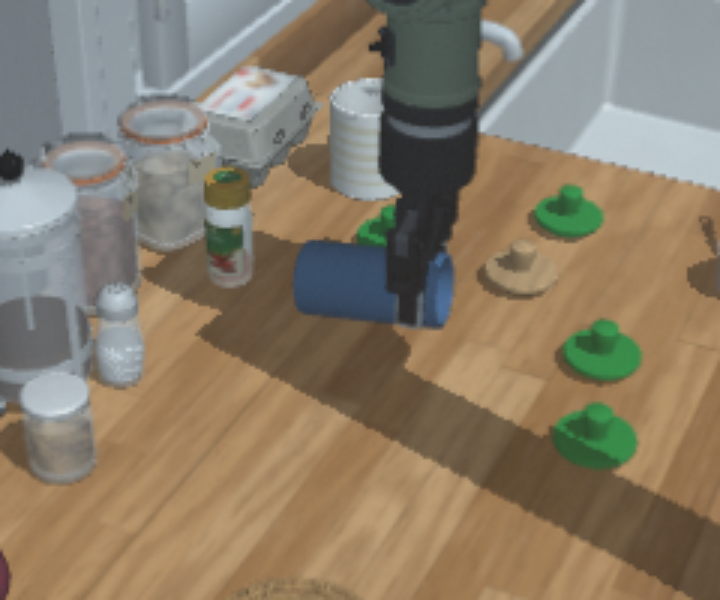

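The canister lifted flat (crop px 300–450, 240–325): the pads hold it against turning. I'll lower it and lighten the grip so that it swings.

Emit:
servo_tool([
  {"offset":[0,0,0.03],"twist":0},
  {"offset":[0,0,0.06],"twist":0},
  {"offset":[0,0,0.08],"twist":0},
  {"offset":[0,0,0.08],"twist":0},
  {"offset":[0,0,0.08],"twist":0},
], jaw=0.71, newtons=20)

```text
time: 4.28
position: [0.5379, -0.0653, 0.0305]
eef_rot: [-3.134, -0.207, 0.002]
ft_force: [-0.7, -0.2, -2.8]
grip_width: 0.0625
gripper_force: 28.4
```

```bash
cat > tilt.py <<'E'
from h import *
def tilt(n='side'):
    im=cam(n);P=pts(im);rgb=im['pixels'].astype(int)
    b=(rgb[...,2]>rgb[...,0]+25)&(rgb[...,2]>rgb[...,1]+12)&np.isfinite(P[...,2])&(P[...,2]<.2)&(P[...,0]>.35)&(P[...,0]<.75)&(abs(P[...,1])<.35)
    o=get_obs()
    Q=P[b];Q=Q[np.linalg.norm(Q-o['position'],axis=1)<.15]
    R=Ro.from_rotvec(o['eef_rot']).as_matrix();q=(Q-o['position'])@R
    bx=cv2.minAreaRect((q[:,[0,2]]*1000).astype(np.float32))
    print(n,len(Q),'rect tool x,z mm',np.round(bx[0],1),np.round(bx[1],1),round(bx[2],1),'zmin %.4f zmax %.4f'%tuple(np.percentile(Q[:,2],[1,99])),'xy range',np.percentile(Q[:,:2],[1,99],axis=0).round(3).tolist())
    return im
if __name__=='__main__': tilt()
E
python3 tilt.py
```

```text
side 876 rect tool x,z mm [ 38.4 -20.2] [122.1  72. ] 7.8 zmin 0.0195 zmax 0.0809 xy range [[0.513, -0.095], [0.634, -0.022]]
```

Emit:
servo_tool([
  {"offset":[0,0,0],"twist":0},
  {"offset":[0,0,0],"twist":0},
  {"offset":[0,0,0],"twist":0},
  {"offset":[0,0,0],"twist":0},
], jaw=0.725, newtons=20)

```text
time: 4.67
position: [0.5383, -0.0654, 0.0312]
eef_rot: [3.135, 0.207, 0.001]
ft_force: [-0.6, -0.5, -3.8]
grip_width: 0.0621
gripper_force: 28.4
```

```bash
python3 tilt.py
```

```text
side 871 rect tool x,z mm [ 38.8 -24.2] [123.1  76.3] 7.0 zmin 0.0216 zmax 0.0817 xy range [[0.514, -0.095], [0.634, -0.022]]
```

Emit:
servo_tool([
  {"offset":[0,0,0],"twist":0},
  {"offset":[0,0,0],"twist":0},
  {"offset":[0,0,0],"twist":0},
], jaw=0.732, newtons=20)

```text
time: 4.97
position: [0.5382, -0.0654, 0.031]
eef_rot: [3.135, 0.207, 0.001]
ft_force: [-0.4, 0.4, -2.9]
grip_width: 0.0623
gripper_force: 16.8
```

```bash
python3 tilt.py
```

```text
side 872 rect tool x,z mm [ 38.9 -26. ] [123.8  79.1] 6.0 zmin 0.0193 zmax 0.0816 xy range [[0.514, -0.094], [0.634, -0.022]]
```

Opening in fine steps eases the grip force, so I'll continue.

Emit:
servo_tool([
  {"offset":[0,0,0],"twist":0},
  {"offset":[0,0,0],"twist":0},
  {"offset":[0,0,0],"twist":0},
], jaw=0.736)

```text
time: 5.27
position: [0.5383, -0.0654, 0.0309]
eef_rot: [3.135, 0.207, 0.001]
ft_force: [-0.3, 0.2, -2.4]
grip_width: 0.0631
gripper_force: 8.9
```

```bash
python3 tilt.py
```

```text
side 871 rect tool x,z mm [ 39.2 -25.9] [123.4  75.7] 6.3 zmin 0.0198 zmax 0.0811 xy range [[0.514, -0.094], [0.634, -0.022]]
```

Emit:
servo_tool([
  {"offset":[0,0,0],"twist":0},
  {"offset":[0,0,0],"twist":0},
  {"offset":[0,0,0],"twist":0},
], jaw=0.738)

```text
time: 5.57
position: [0.5382, -0.0654, 0.0309]
eef_rot: [3.135, 0.207, 0.001]
ft_force: [-0.4, 0.0, -2.1]
grip_width: 0.0628
gripper_force: 5.6
```

```bash
python3 tilt.py
```

```text
side 868 rect tool x,z mm [ 37.6 -12.3] [120.8  62.2] 12.6 zmin 0.0207 zmax 0.0815 xy range [[0.514, -0.094], [0.633, -0.021]]
```

Emit:
servo_tool([
  {"offset":[0,0,0],"twist":0},
  {"offset":[0,0,0],"twist":0},
  {"offset":[0,0,0],"twist":0},
], jaw=0.7395)

```text
time: 5.87
position: [0.5382, -0.0654, 0.0309]
eef_rot: [3.135, 0.207, 0.001]
ft_force: [-0.2, 0.3, -1.8]
grip_width: 0.0631
gripper_force: 3.4
```

```bash
python3 tilt.py
```

```text
side 868 rect tool x,z mm [ 37.7 -13.9] [122.2  59.7] 10.2 zmin 0.0199 zmax 0.0809 xy range [[0.514, -0.095], [0.634, -0.021]]
```

```bash
cat > tilt.py <<'E'
from h import *
from scipy.optimize import least_squares
def tilt(th0=0.1):
    QQ=[];o=get_obs();R=Ro.from_rotvec(o['eef_rot']).as_matrix()
    for n in ('side','scene'):
        im=cam(n);P=pts(im);rgb=im['pixels'].astype(int)
        b=(rgb[...,2]>rgb[...,0]+25)&(rgb[...,2]>rgb[...,1]+12)&np.isfinite(P[...,2])&(P[...,2]<.25)
        Q=P[b];Q=Q[np.linalg.norm(Q-o['position'],axis=1)<.16];QQ.append(Q);save(im,n+'_last.png')
    Q=np.vstack(QQ);q=(Q-o['position'])@R   # tool frame
    def f(p): # axis in tool x-z plane w/ yaw; point (0? ,y,z at x=.04)
        a=np.array([np.cos(p[0])*np.cos(p[1]),np.cos(p[0])*np.sin(p[1]),np.sin(p[0])])
        d=q-np.array([p[2],p[3],p[4]]);d=d-np.outer(d@a,a)
        return np.r_[np.linalg.norm(d,axis=1)-.031,1e-3*(p[2]-q[:,0].mean()),1e-3*(p[4]-q[:,2].mean())]
    s=least_squares(f,[th0,0,q[:,0].mean(),0,q[:,2].mean()],loss='soft_l1',f_scale=.002);p=s.x
    a=np.array([np.cos(p[0])*np.cos(p[1]),np.cos(p[0])*np.sin(p[1]),np.sin(p[0])])
    t=np.percentile((q-p[2:])@a,[1,99]);m=p[2:]+a*t.mean()
    e=np.abs(s.fun).mean()
    print('tilt deg %.1f yaw %.1f err %.4f len %.3f'%(np.degrees(p[0]),np.degrees(p[1]),e,t[1]-t[0]),'mid tool mm',(m*1000).round(1),'mid world',(R@m+o['position']).round(4),'axis w',(-R@a).round(3),len(QQ[0]),len(QQ[1]))
if __name__=='__main__':
    import sys;tilt(np.radians(float(sys.argv[1])) if len(sys.argv)>1 else .1)
E
python3 tilt.py
```

```text
tilt deg 14.3 yaw -0.7 err 0.0027 len 0.117 mid tool mm [ 36.1   0.3 -12.2] mid world [ 0.5741 -0.0609  0.0431] axis w [-0.959 -0.139  0.247] 869 568
```

Emit:
servo_tool([
  {"offset":[0.009,0,-0.012],"twist":0},
  {"offset":[0.018,0,-0.023],"twist":0},
  {"offset":[0.027,0,-0.034],"twist":0},
  {"offset":[0.036,0,-0.044],"twist":0},
  {"offset":[0.046,0,-0.052],"twist":0},
  {"offset":[0.057,0,-0.06],"twist":0},
  {"offset":[0.069,0,-0.068],"twist":0},
  {"offset":[0.08,0,-0.074],"twist":0},
  {"offset":[0.092,0,-0.08],"twist":0},
  {"offset":[0.105,0,-0.085],"twist":0},
  {"offset":[0.118,0,-0.089],"twist":0},
  {"offset":[0.13,0,-0.092],"twist":0},
  {"offset":[0.13,0,-0.092],"twist":0},
], jaw=0.739)

```text
time: 7.1
position: [0.6048, -0.0566, 0.0775]
eef_rot: [3.134, 0.207, 0.005]
ft_force: [-0.1, -0.8, 4.4]
grip_width: 0.0632
gripper_force: 5.0
```

```bash
python3 tilt.py 55
```

```text
tilt deg 57.7 yaw -0.3 err 0.0022 len 0.117 mid tool mm [15.2 -0.   9.8] mid world [ 0.6199 -0.0546  0.0678] axis w [-0.532 -0.073  0.844] 827 672
```

Emit:
servo_tool([
  {"offset":[0.012,0,-0.002],"twist":0},
  {"offset":[0.024,0,-0.004],"twist":0},
  {"offset":[0.035,0,-0.005],"twist":0},
  {"offset":[0.047,0,-0.005],"twist":0},
  {"offset":[0.059,0,-0.004],"twist":0},
  {"offset":[0.07,0,-0.003],"twist":0},
  {"offset":[0.082,0,-0.001],"twist":0},
  {"offset":[0.094,0,0.002],"twist":0},
  {"offset":[0.105,0,0.005],"twist":0},
  {"offset":[0.105,0,0.005],"twist":0},
  {"offset":[0.105,0,0.005],"twist":0},
])

```text
time: 8.12
position: [0.6557, -0.0498, 0.0743]
eef_rot: [3.135, 0.207, 0.003]
ft_force: [2.5, 0.4, 4.9]
grip_width: 0.0631
gripper_force: 5.9
```

```bash
python3 tilt.py 85
```

```text
tilt deg 85.8 yaw 1.5 err 0.0020 len 0.116 mid tool mm [-2.1 -0.2 10.7] mid world [ 0.6536 -0.0499  0.0637] axis w [-0.074 -0.008  0.997] 822 758
```

Emit:
servo_tool([
  {"offset":[0.005,0,0],"twist":0},
  {"offset":[0.008,0,0],"twist":0},
  {"offset":[0.008,0,0],"twist":0},
])

```text
time: 8.47
position: [0.6579, -0.0494, 0.0737]
eef_rot: [-3.135, -0.207, 0.003]
ft_force: [1.5, 0.2, 1.4]
grip_width: 0.0631
gripper_force: 5.8
```

Emit:
servo_tool([
  {"offset":[0,0,0],"twist":0},
  {"offset":[0,0,0],"twist":0},
  {"offset":[0,0,0],"twist":0},
  {"offset":[0,0,0],"twist":0},
  {"offset":[0,0,0],"twist":0},
  {"offset":[0,0,0],"twist":0},
], jaw=0.8)

```text
time: 8.97
position: [0.6584, -0.0494, 0.0743]
eef_rot: [-3.135, -0.207, 0.0]
ft_force: [0.0, -0.2, 0.3]
grip_width: 0.0688
gripper_force: 0.0
```

```bash
python3 tilt.py 89
```

```text
tilt deg 89.6 yaw 8.1 err 0.0019 len 0.116 mid tool mm [-0.  -0.4 12. ] mid world [ 0.6583 -0.049   0.0622] axis w [-0.007  0.     1.   ] 819 752
```

Emit:
servo_tool([
  {"offset":[0,0,0],"twist":0},
  {"offset":[0,0,0],"twist":0},
  {"offset":[0,0,0],"twist":0},
  {"offset":[0,0,0],"twist":0},
  {"offset":[0,0,0],"twist":0},
  {"offset":[0,0,-0.02],"twist":0},
  {"offset":[0,0,-0.05],"twist":0},
  {"offset":[0,0,-0.08],"twist":0},
  {"offset":[0,0,-0.1],"twist":0},
  {"offset":[0,0,-0.1],"twist":0},
], jaw=0, newtons=45)

```text
time: 9.9
position: [0.6594, -0.0495, 0.1265]
eef_rot: [3.134, 0.207, 0.005]
ft_force: [0.8, 0.3, -3.4]
grip_width: 0.062
gripper_force: 50.4
```

Emit:
servo_tool([
  {"offset":[-0.005,-0.013,0],"twist":0},
  {"offset":[-0.015,-0.038,0],"twist":0},
  {"offset":[-0.03,-0.077,0],"twist":0},
  {"offset":[-0.048,-0.122,0],"twist":0},
  {"offset":[-0.066,-0.168,0],"twist":0},
  {"offset":[-0.084,-0.214,0],"twist":0},
  {"offset":[-0.102,-0.26,0],"twist":0},
  {"offset":[-0.12,-0.306,0],"twist":0},
  {"offset":[-0.138,-0.352,0],"twist":0},
  {"offset":[-0.156,-0.398,0],"twist":0},
  {"offset":[-0.174,-0.444,0],"twist":0},
  {"offset":[-0.192,-0.49,0],"twist":0},
  {"offset":[-0.21,-0.535,0],"twist":0},
  {"offset":[-0.226,-0.576,0],"twist":0},
  {"offset":[-0.24,-0.611,0],"twist":0},
  {"offset":[-0.25,-0.636,0],"twist":0},
  {"offset":[-0.255,-0.65,0],"twist":0},
  {"offset":[-0.257,-0.654,0],"twist":0},
  {"offset":[-0.257,-0.654,0],"twist":0},
  {"offset":[-0.257,-0.654,0],"twist":0},
])

```text
time: 11.57
position: [0.4883, 0.2573, 0.1242]
eef_rot: [3.134, 0.207, -0.0]
ft_force: [0.1, 0.4, -3.7]
grip_width: 0.0621
gripper_force: 50.4
```

```bash
python3 tilt.py 89; cat > tr.py <<'E'
from h import *
from scipy.optimize import least_squares
im=cam('wrist');save(im,'w3.png');P=pts(im)
hits=[]
D=np.linalg.norm(P[...,:2]-[.4875,.2575],axis=-1)
m=(D<.09)&(P[...,2]>.005)&(P[...,2]<.02)
Q=P[m];zt=np.median(Q[:,2]);print('trivet z',zt,len(Q))
m8=(m*255).astype(np.uint8);m8=cv2.morphologyEx(m8,cv2.MORPH_OPEN,np.ones((5,5)))
edge=(m8>0)&~(cv2.erode(m8,np.ones((3,3)))>0)
E=P[edge][:,:2];E=E[np.linalg.norm(E-[.4875,.2575],axis=1)>.052]
s=least_squares(lambda p:np.hypot(*(E-p[:2]).T)-.065,[.4875,.2575],loss='soft_l1',f_scale=.0015)
print('centre',s.x,len(E),abs(s.fun).mean())
E
python3 tr.py
```

```text
tilt deg 91.1 yaw -58.7 err 0.0017 len 0.117 mid tool mm [ 0.1 -0.8 12. ] mid world [0.4883 0.2581 0.1122] axis w [0.008 0.019 1.   ] 1325 624
trivet z 0.011734835184033066 10048
centre [0.48816082 0.2573157 ] 536 0.0026463948226726776
```

View pics/w3.png

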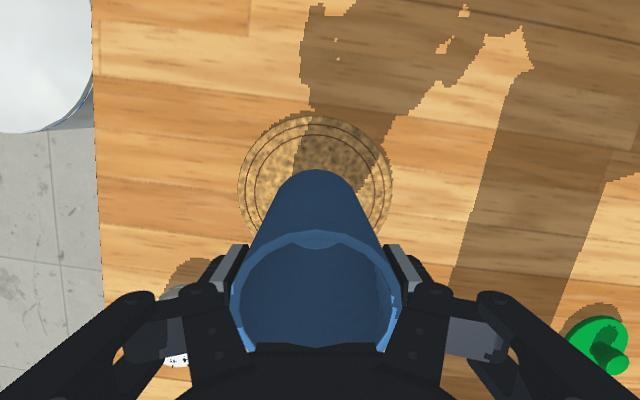

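Emit:
servo_tool([
  {"offset":[0,0,0.02],"twist":0},
  {"offset":[0,0,0.04],"twist":0},
  {"offset":[0,0,0.055],"twist":0},
  {"offset":[0,0,0.063],"twist":0},
  {"offset":[0,0,0.067],"twist":0},
  {"offset":[0,0,0.069],"twist":0},
  {"offset":[0,0,0.071],"twist":0},
  {"offset":[0,0,0.072],"twist":0},
  {"offset":[0,0,0.073],"twist":0},
  {"offset":[0,0,0.073],"twist":0},
  {"offset":[0,0,0.073],"twist":0},
])

```text
time: 12.63
position: [0.4882, 0.258, 0.0881]
eef_rot: [-3.135, -0.207, -0.001]
ft_force: [0.0, 0.2, -3.5]
grip_width: 0.0622
gripper_force: 50.5
```

```bash
python3 tilt.py 89
```

```text
tilt deg 89.1 yaw 95.5 err 0.0017 len 0.118 mid tool mm [ 0.1 -0.5 12.2] mid world [0.4883 0.2585 0.0759] axis w [-0.001  0.016  1.   ] 1228 610
```

Emit:
servo_tool([
  {"offset":[0,0.001,0.001],"twist":0},
  {"offset":[0,0.001,0.002],"twist":0},
  {"offset":[0,0.001,0.003],"twist":0},
  {"offset":[0,0.001,0.004],"twist":0},
  {"offset":[0,0.001,0.005],"twist":0},
  {"offset":[0,0.001,0.005],"twist":0},
  {"offset":[0,0.001,0.005],"twist":0},
])

```text
time: 13.32
position: [0.4882, 0.2574, 0.0853]
eef_rot: [3.135, 0.207, -0.0]
ft_force: [0.1, 0.0, -4.6]
grip_width: 0.0622
gripper_force: 50.5
```

Emit:
servo_tool([
  {"offset":[0,0,0.001],"twist":0},
  {"offset":[0,0,0.002],"twist":0},
  {"offset":[0,0,0.003],"twist":0},
  {"offset":[0,0,0.003],"twist":0},
  {"offset":[0,0,0.003],"twist":0},
])

```text
time: 13.73
position: [0.4884, 0.2575, 0.0851]
eef_rot: [-3.134, -0.207, -0.002]
ft_force: [-3.1, 0.1, 5.0]
grip_width: 0.0621
gripper_force: 51.2
```

Emit:
servo_tool([
  {"offset":[0,0,-0.001],"twist":0},
  {"offset":[0,0,-0.0015],"twist":0},
  {"offset":[0,0,-0.0015],"twist":0},
], newtons=20)

```text
time: 13.98
position: [0.4883, 0.2575, 0.0851]
eef_rot: [-3.135, -0.207, -0.001]
ft_force: [-2.1, -0.2, 4.5]
grip_width: 0.0621
gripper_force: 50.9
```

Emit:
servo_tool([
  {"offset":[0,0,0],"twist":0},
  {"offset":[0,0,0],"twist":0},
  {"offset":[0,0,0],"twist":0},
  {"offset":[0,0,0],"twist":0},
  {"offset":[0,0,0],"twist":0},
  {"offset":[0,0,-0.06],"twist":0},
  {"offset":[0,0,-0.13],"twist":0},
  {"offset":[0,0,-0.2],"twist":0},
  {"offset":[0,0,-0.24],"twist":0},
  {"offset":[0,0,-0.24],"twist":0},
], jaw=1)

```text
time: 14.82
position: [0.4908, 0.2587, 0.2098]
eef_rot: [-3.131, -0.207, -0.016]
ft_force: [0.4, 0.7, 0.0]
grip_width: 0.0853
gripper_force: 0.0
```

```bash
sed -i 's/<.16\]/<.2]/' tilt.py; python3 tilt.py 89; cat > rim.py <<'E'
from h import *
from scipy.optimize import least_squares
im=cam('wrist');save(im,'w4.png');P=pts(im)
c=np.array([.4885,.2578])
m=(np.linalg.norm(P[...,:2]-c,axis=-1)<.045)&(P[...,2]>.122)&(P[...,2]<.14)
Q=P[m];s=least_squares(lambda p:np.hypot(*(Q[:,:2]-p).T)-.029,c,loss='soft_l1',f_scale=.0015)
print('rim',s.x,len(Q),abs(s.fun).mean(),'z',np.median(Q[:,2]))
E
python3 rim.py;python3 tr.py
```

```text
tilt deg 88.6 yaw 64.9 err 0.0019 len 0.115 mid tool mm [ -4.5   0.7 136.1] mid world [0.4877 0.2581 0.0737] axis w [-0.023  0.016  1.   ] 1783 709
rim [0.48899867 0.25720072] 1875 0.0011487095243659894 z 0.131255252652338
trivet z 0.011906255987297276 7018
centre [0.48847681 0.25750446] 393 0.001988824257560637
```

Emit:
servo_tool([
  {"offset":[-0.002,0.02,0],"twist":0},
  {"offset":[-0.006,0.06,0],"twist":0},
  {"offset":[-0.012,0.125,0],"twist":0},
  {"offset":[-0.019,0.2,0],"twist":0},
  {"offset":[-0.026,0.275,0],"twist":0},
  {"offset":[-0.033,0.35,0],"twist":0},
  {"offset":[-0.04,0.425,0.01],"twist":0},
  {"offset":[-0.047,0.5,0.03],"twist":0},
  {"offset":[-0.054,0.575,0.05],"twist":0},
  {"offset":[-0.061,0.65,0.07],"twist":0},
  {"offset":[-0.068,0.725,0.09],"twist":0},
  {"offset":[-0.075,0.795,0.11],"twist":0},
  {"offset":[-0.081,0.86,0.13],"twist":0},
  {"offset":[-0.087,0.915,0.15],"twist":0},
  {"offset":[-0.091,0.96,0.16],"twist":0},
  {"offset":[-0.093,0.985,0.16],"twist":0},
  {"offset":[-0.094,0.994,0.16],"twist":0},
  {"offset":[-0.094,0.994,0.16],"twist":0},
  {"offset":[-0.094,0.994,0.16],"twist":0},
])

```text
time: 16.6
position: [0.5068, -0.2407, 0.1247]
eef_rot: [-3.134, -0.207, 0.0]
ft_force: [0.6, -0.2, 0.0]
grip_width: 0.0851
gripper_force: 0.0
```

```bash
cat > lid.py <<'E'
from h import *
from scipy.optimize import least_squares
im=cam('wrist');save(im,'w5.png');P=pts(im);rgb=im['pixels'].astype(int)
c=np.array([.508,-.2415]);D=np.linalg.norm(P[...,:2]-c,axis=-1);g=rgb[...,1]<rgb[...,0]
K=P[(D<.03)&(P[...,2]>.039)&(P[...,2]<.05)&g];print('knob top',len(K),K.mean(0),((K.min(0)+K.max(0))/2))
m=((D<.05)&(P[...,2]>.010)&(P[...,2]<.019)&g).astype(np.uint8)
Q=P[m>0];h=cv2.convexHull((Q[:,:2]*1e4).astype(np.float32))[:,0]/1e4
s=least_squares(lambda p:np.hypot(*(h-p).T)-.034,c,loss='soft_l1',f_scale=.001)
print('disc',s.x,len(Q),len(h),abs(s.fun).mean(),'z',np.median(Q[:,2]))
o=get_obs();R=Ro.from_rotvec(o['eef_rot']).as_matrix();print(o['position'],R.round(3))
E
python3 lid.py
```

```text
knob top 745 [ 0.51146674 -0.24252912  0.0423471 ] [ 0.5107272  -0.24277358  0.04260947]
disc [ 0.51071089 -0.24260757] 4354 45 0.0004087204197704777 z 0.01638638327333522
[ 0.50693481 -0.24038674  0.12483278] [[ 0.991  0.132  0.   ]
 [ 0.132 -0.991  0.   ]
 [ 0.    -0.    -1.   ]]
```

View pics/w5.png

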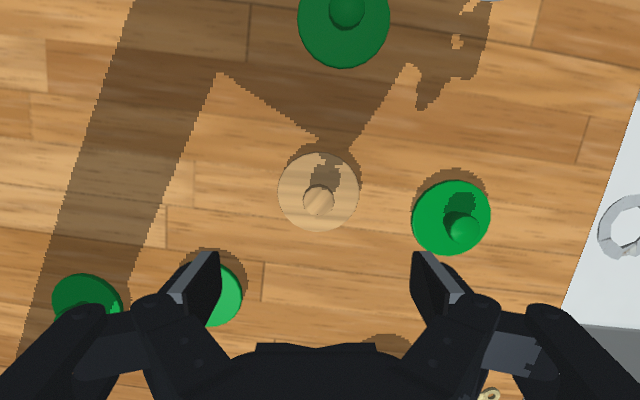

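Emit:
servo_tool([
  {"offset":[0.007,0.005,0.05],"twist":0},
  {"offset":[0.007,0.005,0.1],"twist":0},
  {"offset":[0.007,0.005,0.15],"twist":0},
  {"offset":[0.007,0.005,0.18],"twist":0},
  {"offset":[0.007,0.005,0.2],"twist":0},
  {"offset":[0.007,0.005,0.21],"twist":0},
  {"offset":[0.007,0.005,0.21],"twist":0},
], jaw=0.65)

```text
time: 17.23
position: [0.5107, -0.2427, 0.0192]
eef_rot: [-3.134, -0.209, 0.001]
ft_force: [0.1, -1.5, 0.2]
grip_width: 0.0554
gripper_force: 0.0
```

Emit:
servo_tool([
  {"offset":[0,0,0],"twist":0},
  {"offset":[0,0,0],"twist":0},
  {"offset":[0,0,0],"twist":0},
  {"offset":[0,0,0],"twist":0},
  {"offset":[0,0,0],"twist":0},
  {"offset":[0,0,0],"twist":0},
  {"offset":[0,0,0],"twist":0},
  {"offset":[0,0,0],"twist":0},
], jaw=0, newtons=30)

```text
time: 17.9
position: [0.5116, -0.2438, 0.0209]
eef_rot: [3.134, 0.207, 0.004]
ft_force: [-0.1, 1.6, 6.4]
grip_width: 0.0206
gripper_force: 29.6
```

Emit:
servo_tool([
  {"offset":[0,0,-0.02],"twist":0},
  {"offset":[0,0,-0.06],"twist":0},
  {"offset":[0,0,-0.12],"twist":0},
  {"offset":[0,0,-0.19],"twist":0},
  {"offset":[0,0,-0.26],"twist":0},
  {"offset":[0,0,-0.32],"twist":0},
  {"offset":[0,0,-0.36],"twist":0},
  {"offset":[0,0,-0.38],"twist":0},
  {"offset":[0,0,-0.38],"twist":0},
  {"offset":[0,0,-0.38],"twist":0},
])

```text
time: 18.73
position: [0.5103, -0.2433, 0.2091]
eef_rot: [-3.134, -0.207, 0.001]
ft_force: [0.0, -0.5, -1.0]
grip_width: 0.0207
gripper_force: 29.5
```

```bash
cat > held.py <<'E'
from h import *
from scipy.optimize import least_squares
im=cam('wrist');save(im,'w6.png')
o=get_obs();R=Ro.from_rotvec(o['eef_rot']).as_matrix()
P=pts(im);q=(P-o['position'])@R
m=(np.hypot(q[...,0],q[...,1])<.045)&(q[...,2]>-.004)&(q[...,2]<.018)
v=np.argwhere(m);Q=q[m];print(len(Q),np.percentile(Q[:,2],[5,50,95]).round(4))
A=np.c_[Q[:,:2],np.ones(len(Q))];w=np.ones(len(Q),bool)
for _ in range(6):
    s=np.linalg.lstsq(A[w],Q[w,2],rcond=None)[0];w=abs(A@s-Q[:,2])<.002
print('slopes deg x,y',np.degrees(s[:2]).round(2),'z at centre',s[2].round(4),w.sum())
h=cv2.convexHull((Q[w][:,:2]*1e4).astype(np.float32))[:,0]/1e4
h=h[h[:,0]>-.005]
s=least_squares(lambda p:np.hypot(*(h-p).T)-.034,[0,0],loss='soft_l1',f_scale=.0005)
print('disc centre tool',s.x.round(4),abs(s.fun).mean(),len(h),'pos',o['position'])
E
python3 held.py
```

```text
7207 [0.0024 0.0035 0.0048]
slopes deg x,y [ 0.12 -0.1 ] z at centre 0.0035 6956
disc centre tool [-0.0007  0.0007] 0.00020051534079207993 31 pos [ 0.50981129 -0.24306506  0.20805052]
```

View pics/w6.png

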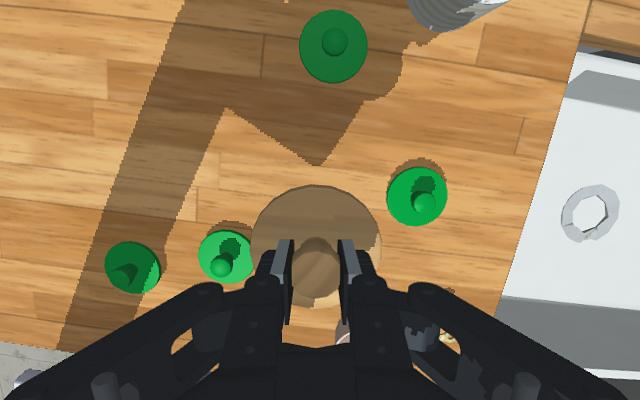

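Emit:
servo_tool([
  {"offset":[0.002,-0.02,0],"twist":0},
  {"offset":[0.006,-0.06,0],"twist":0},
  {"offset":[0.011,-0.12,0],"twist":0},
  {"offset":[0.017,-0.19,0],"twist":0},
  {"offset":[0.024,-0.26,0],"twist":0},
  {"offset":[0.03,-0.33,0],"twist":0},
  {"offset":[0.036,-0.4,0],"twist":0},
  {"offset":[0.043,-0.47,0],"twist":0},
  {"offset":[0.049,-0.54,0],"twist":0},
  {"offset":[0.056,-0.61,0],"twist":0},
  {"offset":[0.062,-0.68,0],"twist":0},
  {"offset":[0.068,-0.75,0],"twist":0},
  {"offset":[0.074,-0.815,0],"twist":0},
  {"offset":[0.079,-0.875,0],"twist":0},
  {"offset":[0.084,-0.925,0],"twist":0},
  {"offset":[0.088,-0.965,0],"twist":0},
  {"offset":[0.09,-0.99,0],"twist":0},
  {"offset":[0.091,-1.0,0],"twist":0},
  {"offset":[0.091,-1.0,0],"twist":0},
  {"offset":[0.091,-1.0,0],"twist":0},
])

```text
time: 20.45
position: [0.4897, 0.2574, 0.209]
eef_rot: [3.134, 0.207, -0.002]
ft_force: [0.9, 0.1, -0.5]
grip_width: 0.0204
gripper_force: 29.5
```

```bash
python3 held.py; python3 - <<'E'
from h import *
o=get_obs();print(o['position'])
R=Ro.from_rotvec(o['eef_rot']).as_matrix();print(R.T@(np.array([.4891,.2583,.1555])-o['position'])/.5)
E
```

```text
7219 [0.0037 0.0048 0.006 ]
slopes deg x,y [ 0.31 -0.09] z at centre 0.0047 6987
disc centre tool [-0.0012  0.    ] 0.00022410856120656613 30 pos [0.48989608 0.25708752 0.20921191]
[0.48989608 0.25708752 0.20921191]
[-0.00116339 -0.0027122   0.10742244]
```

Emit:
servo_tool([
  {"offset":[0,-0.001,0.03],"twist":0},
  {"offset":[0,-0.001,0.06],"twist":0},
  {"offset":[0,-0.001,0.085],"twist":0},
  {"offset":[0,-0.001,0.1],"twist":0},
  {"offset":[0,-0.001,0.106],"twist":0},
  {"offset":[0,-0.001,0.11],"twist":0},
  {"offset":[0,-0.001,0.113],"twist":0},
  {"offset":[0,-0.001,0.116],"twist":0},
  {"offset":[0,-0.001,0.119],"twist":0},
  {"offset":[0,-0.001,0.122],"twist":0},
  {"offset":[0,-0.001,0.125],"twist":0},
  {"offset":[0,-0.001,0.125],"twist":0},
  {"offset":[0,-0.001,0.125],"twist":0},
])

```text
time: 21.58
position: [0.49, 0.2587, 0.1471]
eef_rot: [3.135, 0.207, 0.0]
ft_force: [0.1, 0.3, -1.2]
grip_width: 0.021
gripper_force: 29.5
```

Emit:
servo_tool([
  {"offset":[0,0,0.002],"twist":0},
  {"offset":[0,0,0.004],"twist":0},
  {"offset":[0,0,0.006],"twist":0},
  {"offset":[0,0,0.007],"twist":0},
  {"offset":[0,0,0.008],"twist":0},
  {"offset":[0,0,0.009],"twist":0},
  {"offset":[0,0,0.009],"twist":0},
  {"offset":[0,0,0.009],"twist":0},
])

```text
time: 22.25
position: [0.4902, 0.2587, 0.1432]
eef_rot: [-3.135, -0.207, -0.001]
ft_force: [-1.8, 0.2, 5.5]
grip_width: 0.0211
gripper_force: 30.0
```

Emit:
servo_tool([
  {"offset":[0,0,0],"twist":0},
  {"offset":[0,0,0],"twist":0},
  {"offset":[0,0,0],"twist":0},
  {"offset":[0,0,0],"twist":0},
  {"offset":[0,0,-0.03],"twist":0},
  {"offset":[0,0,-0.08],"twist":0},
  {"offset":[0,0,-0.14],"twist":0},
  {"offset":[0,0,-0.18],"twist":0},
  {"offset":[0,0,-0.18],"twist":0},
  {"offset":[0,0,-0.18],"twist":0},
], jaw=0.6, newtons=20)

```text
time: 23.08
position: [0.4905, 0.2589, 0.2334]
eef_rot: [-3.134, -0.207, -0.004]
ft_force: [-0.7, -0.5, 0.3]
grip_width: 0.0511
gripper_force: 0.0
```

```bash
python3 - <<'E'
from h import *
from scipy.optimize import least_squares
im=cam('wrist');P=pts(im);c=np.array([.4885,.2575])
D=np.linalg.norm(P[...,:2]-c,axis=-1)
Q=P[(D<.042)&(P[...,2]>.128)&(P[...,2]<.148)]
A=np.c_[Q[:,:2]-c,np.ones(len(Q))];w=np.ones(len(Q),bool)
for _ in range(6):
    s=np.linalg.lstsq(A[w],Q[w,2],rcond=None)[0];w=abs(A@s-Q[:,2])<.002
print('disc top z',s[2],'tilt deg',np.degrees(s[:2]),w.sum())
h=cv2.convexHull((Q[w][:,:2]*1e4).astype(np.float32))[:,0]/1e4
r=least_squares(lambda p:np.hypot(*(h-p).T)-.034,c,loss='soft_l1',f_scale=.0005);print('centre',r.x,abs(r.fun).mean())
a=cam('side');b=cam('scene')
cv2.imwrite('pics/f.png',np.hstack([cv2.resize(i[:,:,::-1],None,fx=4,fy=4) for i in (a['pixels'][210:350,250:350],b['pixels'][110:250,215:315])]))
E
```

```text
disc top z 0.13875471645108148 tilt deg [-0.0520935 -0.0617329] 4664
centre [0.48964372 0.25815023] 0.0004602163298138498
```

View pics/f.png

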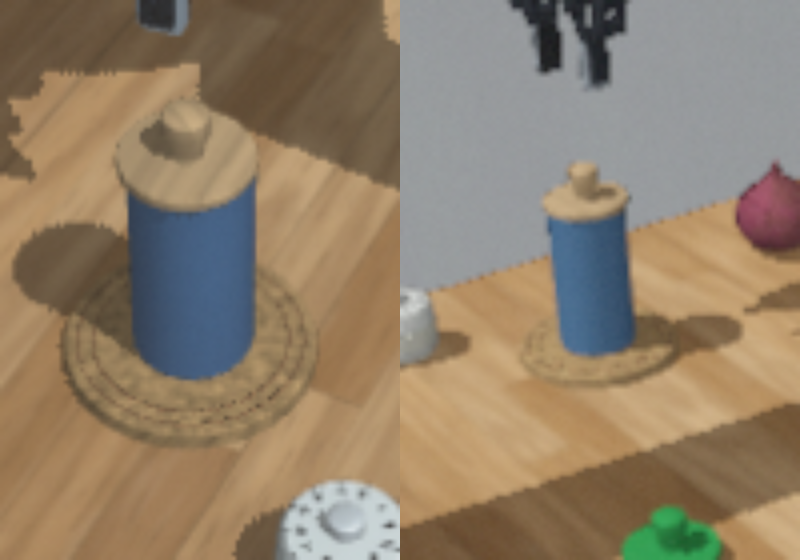

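The picture shows the canister upright in the middle of the trivet. The lid sits level on the rim: its disc top measures z = 0.1388 m against about 0.138 m expected, with 0.1° of tilt. I'm handing the job in.

```bash
python3 -c "
from workcell import finish_job
print(finish_job())"
```

```text
the job is handed in; nothing more can be done
None
```

The job is handed in at about 23 s of the 67 s allowed: the canister stands upright in the middle of the trivet, its wooden lid seated and level, and no bystander was touched.

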